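# Turn the specimen carousel and switch on the lamp

### The arm

A 6-joint arm with a two-finger parallel gripper is mounted at the origin on the work surface. World frame = base frame: x ahead of the robot, y to its left, z up, the work surface at z = 0. Lengths are in m, angles in rad, forces in N, time in s.
With the tool pointing down it reaches from about 0.425 to 0.95 m from the base axis. Payload 14.7 kg.
Tool frame: the origin (TCP) lies at the very end of the fingers, on their centre line; the grasp point (between the pads) lies 19 mm behind it; z points along the fingers, y is the line along which they close (so a half turn about z gives the same grasp; the last joint's range is limited). The gripper opens to 85 mm and grips with 20 to 120 N. Pads are 22 mm wide; open, the fingers measure 114 mm over their backs; the gripper's body (76 mm by 85 mm) begins 54 mm behind the grasp point. The pads swing forward as they close: fully open they stand 13 mm farther back than shut.
Start: joints at [-1.364, 0.48, 1.596, -0, 1.065, -0.047], TCP at [0.163, -0.629, 0.231] pointing down, gripper open.
Joint ranges: [-2.75, 2.75], [-0.82, 2.05], [0.23, 2.67], [-1.56, 4.7], [0.09, 2.69], [-2.92, 2.92]. Speed limits (rad/s): [1.89, 1.89, 2.39, 3.01, 3.01, 3.01].

### API

Orientations are given as a rotation vector (axis times angle).
In Python, from station import manip, optics, ticket gives the robot as it stands. The module is installed in compiled form; this text tells all that it offers.
- The arm moves only by the tool apply_moves, never from a script. Its argument "series" is a list of rows, each a list of 5 numbers: the finger opening in m, from 0 to 0.0854, then the shift along the tool's x, y, z in m, then the turn about the tool's z in rad. A call has 1 to 20 rows; each row shifts and turns the commanded pose from where the row before left it, along the tool's axes as they then stand; what a row does not reach is not made up. A row lasts 1/10 s, in which the tool goes at most 50 mm and 8.59 degrees, less where a joint would pass 70% of its speed; a pose out of reach is approached as far as the arm can. A call with a gripper value outside its range is refused whole. The fingers move at their own pace and stop on an object; the grip force is fixed at half the most. Time passes only in rows, so rows that do not move let the fingers close. It gives the time, the measured TCP pose, the force, the opening and the grip force at its end, in the units of the state.
- manip.observe(): the state, without advancing time (a new reading comes with each control period).
- optics.grab_frame(name): name is "scene" or "top" or "wrist"; returns a dict with "pixels" (480x640x3 uint8, red, green, blue), "fx", "fy", "cx", "cy" (pixels), "rvec" (rotation vector, rad) and "tvec" (3), from world to camera coordinates, as OpenCV has them; the wrist camera has in their place "T_tool_cam" (4x4, takes a point from camera to tool coordinates, whose origin is the TCP and whose axes are the flange's). Camera axes: x right, y down, z forward; pixel columns grow to the right and rows downward; lengths in m; the calibration is good to about 2 mm. A picture is of the moment at which its call begins: read the wrist's pose just before it. There is no depth.
- ticket.finish_job(): hands the job in; it is judged then, once.
The state is a dict: "time": time; "joint_pos": joint angles; "joint_vel": joint speeds; "joint_torque": joint torques, N m; "eef_pos": TCP position; "orientation": TCP orientation; "force": force on the tool from outside, world axes, zero at the start; "torque": the same for the moment, N m; "gripper_width": opening from 0.0 (shut) to 1.0 (fully open); "grasp_force": force on a finger pad.
Only numpy, scipy, OpenCV 4.12 (cv2) and the standard library are available. Lean on these libraries where they do the work, as an engineer would, in place of code of your own. Each camera call takes 0.05 s, during which the arm holds its last target. There are 200 camera calls.

### The job

Bring the blue-lidded specimen pot over the viewing stage: push one of the carousel's steel arms round with a finger until the blue pot stands centred over the round frosted window (the one marked by the yellow tab). Then push the red-knobbed lever on the cream lamp box all the way over to the green dot. Only push: do not touch or lift the pots themselves, and leave the other things on the bench where they are.

Things in the scene. Friction and masses are not known exactly. Their poses are not given: they have to be found in the camera images.
- stage: Fixed round dark grey stage disc, 336 mm across, 10 mm thick, on the bench under the carousel. Origin on the carousel's turning axis at bench height; its x axis points to the frosted window and on to a yellow tab (30 x 16 mm) sticking out of its rim.
- window (a point): Centre of the round frosted cream window (60 mm across, black rim) flush in the top of the stage disc, 10 mm above the bench, 130 mm from the carousel's axis, under the circle on which the pots travel.
- hub (a point): Top centre of the carousel's black hub (56 mm across, 66 mm above the bench) on the turning axis; x points along one arm and turns with it, z up. Four level steel arms 90 degrees apart, 12 mm wide, free from 28 to 103 mm off the axis, underside 40 mm and top 56 mm above the bench, open air below them down to the disc. Each ends in a cream cup holding a pot.
- carousel (a joint): Turning angle of the carousel in rad, counter-clockwise seen from above is positive; 0 at the start, free to turn 6.2 rad either way. Friction (about 0.12 N m) stops it where it is left.
- pot_blue: Closed specimen pot with a blue lid, 41 mm across, 30 mm tall, loose, 60 g. Origin at the centre of its underside, z up. It stands 45 mm above the bench in the cup (54 mm across, rim 52 mm above the bench) at the end of one carousel arm, centred 130 mm from the axis. This is the one to bring over the window.
- pot_red: Closed specimen pot with a red lid, 41 mm across, 30 mm tall, loose, 60 g. Origin at the centre of its underside, z up. It stands 45 mm above the bench in the cup (54 mm across, rim 52 mm above the bench) at the end of one carousel arm, centred 130 mm from the axis. 
- pot_green: Closed specimen pot with a green lid, 41 mm across, 30 mm tall, loose, 60 g. Origin at the centre of its underside, z up. It stands 45 mm above the bench in the cup (54 mm across, rim 52 mm above the bench) at the end of one carousel arm, centred 130 mm from the axis. 
- pot_white: Closed specimen pot with a white lid, 41 mm across, 30 mm tall, loose, 60 g. Origin at the centre of its underside, z up. It stands 45 mm above the bench in the cup (54 mm across, rim 52 mm above the bench) at the end of one carousel arm, centred 130 mm from the axis. 
- lamp: Cream lamp supply box, fixed, 160 x 100 mm, 68 mm tall. Origin at the centre of its underside; its x axis (the long side) points roughly away from the robot, from a black dot to a green dot on its top, the way in which the lever is to be pushed.
- lamp_lever (a joint): Angle of the red-knobbed lever on the middle of the lamp box in rad: 0 leaning towards the black dot (own -x of the lamp), 1.0 fully over towards the green dot (a stop). It pivots about the lamp's y axis, is about upright at 0.5, is moved by a light push and stays where it is left.
- lamp_lever_tip (a point): Centre of the red ball (26 mm across) at the end of the lever, 70 mm from its pivot on a 10 mm steel rod. The pivot is 90 mm above the bench over the lamp's origin, on a grey block 70 x 50 x 25 mm on the box; the ball is 151 mm above the bench at 0 and 1.0 rad, 160 mm when upright, and 34 mm to either side of the pivot at the ends.
- reagent: Amber bottle with black cap, 60 mm across, 130 mm tall; bystander. Origin under its centre.
- slide_box: Flat blue slide box, 90 x 170 x 35 mm; bystander. Origin under its centre.
- petri: Clear lidded dish, 94 mm across, 16 mm tall; bystander. Origin under its centre.
- tissue: White carton with a pink label, 115 x 120 x 80 mm; bystander. Origin under its centre.
There are look-alikes about, which are no part of the job. What is shaped like the lamp but orange is not meant.

How it is judged:
On the way, in this order (a step that is already met when the one before it is completed fails the run):
1. the blue pot stands still over the frosted window (horizontal distance between pot_blue and window below 0.012 m and velocity of joint carousel between -0.05 and 0.05 rad/s), for 0.3 s.
2. the lamp lever has been pushed over to the green dot (value of joint lamp_lever above 0.85 rad), for 0.2 s.
At the end, for the whole second after the job is handed in: The blue pot's centre is within 12 mm of the window's centre (horizontally), the carousel is at rest, all four pots sit upright in their cups, and the lamp lever reads above 0.85 rad (all of step 1 and z of each of pot_blue, pot_red, pot_green, pot_white in the frame of hub below -0.016 m and angle between each of pot_blue, pot_red, pot_green, pot_white's own z axis and vertical below 0.1 rad and value of joint lamp_lever above 0.85 rad); the robot touches nothing.
It fails at once if a pot was lifted out of its cup or tipped (z of any of pot_blue, pot_red, pot_green, pot_white in the frame of hub above -0.01 m or angle between any of pot_blue, pot_red, pot_green, pot_white's own z axis and vertical above 0.35 rad).
It fails at once if a pot was touched (pushed with more than 1.5 N) (contact force between any of the fingers, the arm and pot_blue above 1.5 N or contact force between any of the fingers, the arm and pot_red above 1.5 N or contact force between any of the fingers, the arm and pot_green above 1.5 N or contact force between any of the fingers, the arm and pot_white above 1.5 N).
It fails at once if a bystander on the bench was moved by more than 20 mm (distance of any of reagent, slide_box, petri, tissue from where it was at the start of the episode above 0.02 m).
It also fails if it takes over 64 s, if anything falls off the work surface, if the arm or the gripper's body presses on something with over 40 N, if the wrist force passes 120 N, or if a joint passes its speed limit or range.

## Working session

There is one attempt and no reset: what is moved stays moved. The work goes in short steps, Python scripts to look and compute and a tool call to move; the robot and the scene stay as the last step left them, time stands still between calls to the robot, and variables do not carry over. Pictures are saved under pics/ and viewed, at most 10 in all, crops included, and the job is handed in when it is done.

Besides the shell and the picture viewer there is one more tool, called after "Call:" by a JSON object that holds its "fn" and its "kwargs". apply_moves: Moves the arm, as the interface text tells. Its arguments: {"type":"object","properties":{"series":{"type":"array","items":{"type":"array","items":{"type":"number"}}}},"required":["series"]}

```bash
mkdir -p pics
cat > h.py <<'E'
import numpy as np, cv2
from station import manip, optics, ticket
from scipy.spatial.transform import Rotation as R
def grab(n,save=None):
    f=optics.grab_frame(n); p=f["pixels"]
    if save: cv2.imwrite(f"pics/{save}.png",cv2.cvtColor(p,cv2.COLOR_RGB2BGR))
    return f
def ray(f,u,v):
    r=R.from_rotvec(np.ravel(f["rvec"])).as_matrix(); t=np.ravel(f["tvec"])
    d=r.T@np.array([(u-f["cx"])/f["fx"],(v-f["cy"])/f["fy"],1]); return -r.T@t,d
def plane(f,u,v,z):
    o,d=ray(f,u,v); return o+d*(z-o[2])/d[2]
def tri(f1,p1,f2,p2):
    o1,d1=ray(f1,*p1);o2,d2=ray(f2,*p2)
    s=np.linalg.lstsq(np.c_[d1,-d2],o2-o1,rcond=None)[0]
    a,b=o1+s[0]*d1,o2+s[1]*d2; return (a+b)/2,np.linalg.norm(a-b)
E
python3 - <<'E'
from h import *
s=manip.observe(); print(s)
for n in("scene","top"):
    f=grab(n,n+"0"); print(n,ray(f,320,240))
E
```

```text
{'time': 0.0, 'joint_pos': array([-1.36360139e+00,  4.80810023e-01,  1.59685888e+00,  1.37986434e-06,
        1.06507036e+00, -4.66054833e-02]), 'joint_vel': array([-0.00024021,  0.00076859,  0.00023133, -0.00142868,  0.00383007,
       -0.0003143 ]), 'joint_torque': array([-5.11205377e-03, -9.50653481e+01, -4.30178404e+01, -5.01502091e-04,
        1.24404137e-02, -9.46035954e-06]), 'eef_pos': array([ 0.16314151, -0.62878912,  0.23069212]), 'orientation': array([-3.11519732e+00, -3.97453915e-01,  1.42521331e-04]), 'force': array([0.25742915, 0.00979788, 0.44355704]), 'torque': array([-0.00189573, -0.03481012,  0.00899932]), 'grasp_force': 0.0, 'gripper_width': 1.0001999961319865}
scene (array([1.13172577, 0.50347757, 0.92826565]), array([-0.5629951 , -0.38624549, -0.73096189]))
top (array([0.26849367, 0.03437279, 1.42597778]), array([ 0.17237723,  0.00806712, -0.98506509]))
```

View pics/scene0.png

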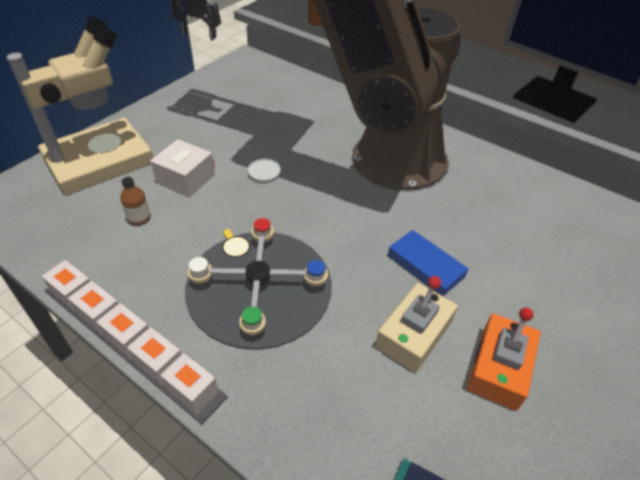

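View pics/top0.png

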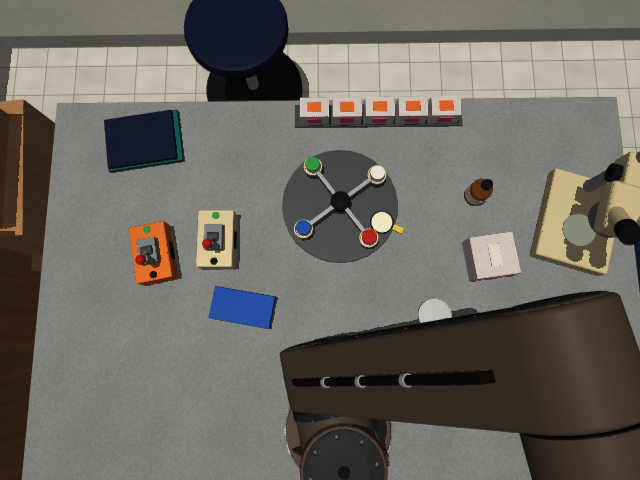

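The scene view shows the stage at about (258,287), the blue pot at (316,268), the yellow tab at (228,234) and the cream lamp at (417,325). In the top view the hub is at (340,202), the blue lid at (303,228), the window at (381,222), and the cream lamp at (216,240) with its red ball at (208,243).

```bash
cat >> h.py <<'E'
RNG={'blue':((100,130,60),(125,255,255)),'green':((45,120,60),(80,255,255)),'red':((0,170,90),(6,255,255)),'yellow':((22,170,120),(34,255,255)),
 'cream':((12,20,190),(35,110,255)),'black':((0,0,0),(180,255,45)),'white':((0,0,170),(180,60,255))}
def blob(f,col,c,rad):
    """centre of largest contour of colour within rad px of c"""
    h=cv2.cvtColor(f["pixels"],cv2.COLOR_RGB2HSV); lo,hi=RNG[col]; m=cv2.inRange(h,lo,hi)
    k=np.zeros_like(m); cv2.circle(k,c,rad,255,-1); m&=k
    cs,_=cv2.findContours(m,cv2.RETR_EXTERNAL,cv2.CHAIN_APPROX_NONE)
    if not cs: return None
    b=max(cs,key=cv2.contourArea); (x,y),wh,a=cv2.minAreaRect(b); M=cv2.moments(b)
    return (M['m10']/M['m00'],M['m01']/M['m00']),(x,y),wh,cv2.contourArea(b)
E
python3 - <<'E'
from h import *
t=grab("top");s=grab("scene")
P={'blue':('blue',(303,228),14,(316,268),16),'green':('green',(312,165),14,(251,315),16),'redl':('red',(369,237),14,(262,225),14),
'hub':('black',(340,202),13,(258,270),16),'ball':('red',(208,243),14,(435,283),12),'win':('cream',(381,222),13,(236,247),15),'tab':('yellow',(397,229),10,(228,234),10),'gdot':('green',(216,215),10,(403,338),10)}
for n,(c,a,ra,b,rb) in P.items():
    A=blob(t,c,a,ra);B=blob(s,c,b,rb)
    if not(A and B): print(n,A,B);continue
    X,g=tri(t,A[0],s,B[0]); print(n,np.round(A[0],1),np.round(A[2],1),np.round(B[0],1),np.round(B[2],1),X.round(4),round(g,4))
h=cv2.cvtColor(t["pixels"],cv2.COLOR_RGB2HSV)
for p in[(340,202),(200,225),(381,222),(300,180)]:print(p,h[p[1],p[0]])
c=blob(t,'cream',(216,240),40); print('lamp cream',c)
E
```

```text
blue [302.6 226.9] [14. 13.] [315.7 267.1] [14. 17.] [0.543  0.0926 0.0712] 0.0011
green [312.4 163.4] [13. 13.] [251.3 314.9] [16. 18.] [0.7251 0.0654 0.0708] 0.0004
redl [369.  236.1] [13.9 13.9] [261.6 224.3] [10. 13.] [ 0.516  -0.0893  0.0697] 0.001
hub [340.4 201.9] [22. 22.] [264.5 279.5] [ 6.4 12. ] [ 0.6185 -0.0059  0.0279] 0.0177
ball [206.3 242.9] [8. 8.] [434.5 281.5] [7. 8.] [0.4858 0.337  0.1554] 0.0013
win [381.4 221.6] [19. 19.] [235.6 246.2] [17. 23.] [ 0.569  -0.1312  0.0093] 0.0007
tab [397.5 228.6] [9.8 5.4] [227.5 233.8] [5.8 3.6] [ 0.5489 -0.1776  0.0064] 0.0015
gdot [215.2 214.6] [5. 6.] [402.8 337.7] [5. 6.] [0.58   0.3356 0.0696] 0.0011
(340, 202) [30 10 25]
(200, 225) [ 21  80 214]
(381, 222) [ 25  47 237]
(300, 180) [60  4 72]
lamp cream ((214.23301149425285, 238.06970114942527), (214.09988403320312, 238.00332641601562), (34.78068542480469, 55.16936492919922), 1812.5)
```

Everything checks out against the given sizes: the lids come out at 0.071 m high, the pots and window at 130 mm from the axis, and the tab at 180 mm. The blue pot needs about +120° counter-clockwise. I'll push the white arm, which suits the tool's current yaw. First I transit at height while closing the fingers.

Call:
{"fn": "apply_moves", "kwargs": {"series": [[0,0.02989,-0.02073,0,0],[0,0.02989,-0.02073,0,0],[0,0.02989,-0.02073,0,0],[0,0.02989,-0.02073,0,0],[0,0.02989,-0.02073,0,0],[0,0.02989,-0.02073,0,0],[0,0.02989,-0.02073,0,0],[0,0.02989,-0.02073,0,0],[0,0.02989,-0.02073,0,0],[0,0.02989,-0.02073,0,0],[0,0.02989,-0.02073,0,0],[0,0.02989,-0.02073,0,0],[0,0.02989,-0.02073,0,0],[0,0.02989,-0.02073,0,0],[0,0.02989,-0.02073,0,0],[0,0.02989,-0.02073,0,0],[0,0.02989,-0.02073,0,0],[0,0.02989,-0.02073,0,0],[0,0.02989,-0.02073,0,0],[0,0.02989,-0.02073,0,0]]}}

```text
time: 2.2
eef_pos: [0.6385, -0.0764, 0.2312]
orientation: [-3.116, -0.398, 0.0]
force: [0.5, -0.9, -0.1]
gripper_width: 0.001
grasp_force: 0.0
```

```bash
cat >> h.py <<'E'
HUB=np.array([.6205,-.012])
def st(target=None):
    s=manip.observe(); M=R.from_rotvec(s["orientation"]).as_matrix(); p=s["eef_pos"]; d=p[:2]-HUB
    print('t',round(s['time'],2),'p',p.round(4),'yaw',round(np.degrees(np.arctan2(M[1,0],M[0,0])),1),'tilt',M[:,2].round(3),'r,th',np.hypot(*d).round(4),np.degrees(np.arctan2(d[1],d[0])).round(1),'F',s['force'].round(1),'q',s['joint_pos'].round(2),'g',round(s['gripper_width'],2))
    if target is not None: print('shift tool',(M.T@(np.array(target)-p)).round(4))
E
python3 -c "
from h import *
st([.6375,-.0778,.03])
f=grab('wrist','w1')"
```

```text
t 2.2 p [ 0.6385 -0.0764  0.2312] yaw 14.5 tilt [-0.  0. -1.] r,th 0.0669 -74.3 F [ 0.5 -0.9 -0.1] q [-0.17  0.47  1.61 -0.    1.06  1.15] g 0.0
shift tool [-0.0013  0.0011  0.2012]
```

View pics/w1.png

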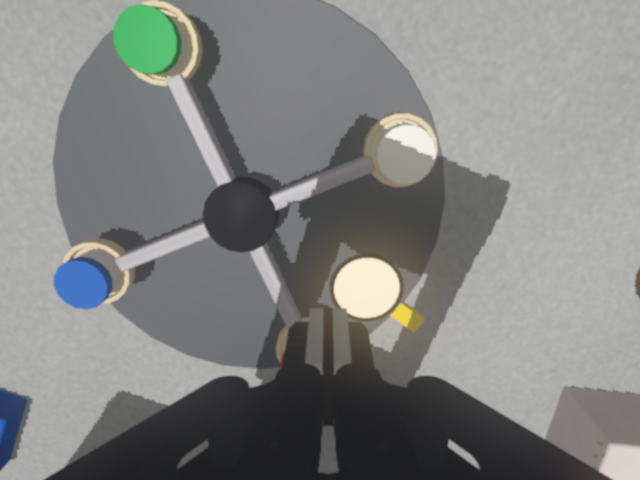

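The wrist view shows the hub at (242,214), the white arm running right to the cup at (402,150), the window at (366,288), and open space beneath the fingertips. I'll check the hub from this view before descending.

```bash
cat >> h.py <<'E'
def wrist():
    s=manip.observe(); f=optics.grab_frame('wrist'); T=np.eye(4); T[:3,:3]=R.from_rotvec(s["orientation"]).as_matrix(); T[:3,3]=s["eef_pos"]
    W=np.linalg.inv(T@np.array(f["T_tool_cam"])); f["rvec"]=R.from_matrix(W[:3,:3]).as_rotvec(); f["tvec"]=W[:3,3]; return f
E
python3 -c "
from h import *
f=wrist()
print(plane(f,242,214,.066),plane(f,366,288,.01),plane(f,147,39,.075),plane(f,83,284,.075))"
```

```text
[ 0.62619031 -0.01038884  0.066     ] [ 0.56879253 -0.12737415  0.01      ] [0.72613014 0.06860747 0.075     ] [0.54459105 0.0945289  0.075     ]
```

Call:
{"fn": "apply_moves", "kwargs": {"series": [[0,-0.001,0.001,0.02,0],[0,0,0,0.025,0],[0,0,0,0.025,0],[0,0,0,0.025,0],[0,0,0,0.025,0],[0,0,0,0.025,0],[0,0,0,0.02,0],[0,0,0,0.015,0],[0,0,0,0.01,0],[0,0,0,0.01,0]]}}

```text
time: 3.3
eef_pos: [0.6372, -0.0792, 0.031]
orientation: [3.116, 0.397, 0.001]
force: [-0.3, -0.4, -0.1]
gripper_width: -0.0
grasp_force: 0.0
```

```bash
python3 -c "
from h import *
st([.6375,-.0778,.03])"
```

```text
t 3.3 p [ 0.6372 -0.0792  0.031 ] yaw 14.5 tilt [ 0. -0. -1.] r,th 0.0692 -76.0 F [-0.3 -0.4 -0.1] q [-0.17  0.71  1.76  0.    0.67  1.15] g -0.0
shift tool [ 0.0006 -0.0013  0.001 ]
```

No contact force, and the tip is at z = 0.031. Now I push round the arc.

Call:
{"fn": "apply_moves", "kwargs": {"series": [[0,0.0024,-0.0001,0,-0.035],[0,0.0048,-0.00017,0,-0.07],[0,0.0048,-0.00017,0,-0.07],[0,0.0048,-0.00017,0,-0.07],[0,0.0048,-0.00017,0,-0.07],[0,0.0048,-0.00017,0,-0.07],[0,0.0048,-0.00017,0,-0.07],[0,0.0048,-0.00017,0,-0.07],[0,0.0048,-0.00017,0,-0.07],[0,0.0048,-0.00017,0,-0.07],[0,0.0048,-0.00017,0,-0.07],[0,0.0048,-0.00017,0,-0.07]]}}

```text
time: 4.5
eef_pos: [0.6796, -0.0462, 0.0315]
orientation: [2.709, 1.591, -0.0]
force: [-2.5, -1.9, -0.5]
gripper_width: -0.0
grasp_force: 1.2
```

```bash
python3 -c "
from h import *
st(); grab('scene','s2')"
```

```text
t 4.5 p [ 0.6796 -0.0462  0.0315] yaw 60.8 tilt [-0. -0. -1.] r,th 0.0683 -30.0 F [-2.5 -1.9 -0.5] q [-0.11  0.75  1.66 -0.    0.74  0.4 ] g -0.0
```

View pics/s2.png

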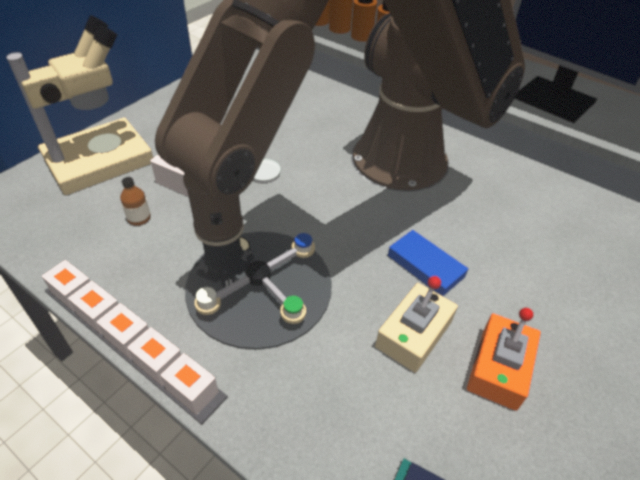

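The finger is bearing on the white arm at (230,290) and the carousel has turned, with the blue pot now at (304,243). I'll continue to just short of the target.

Call:
{"fn": "apply_moves", "kwargs": {"series": [[0,0.0048,-0.00017,0,-0.07],[0,0.0048,-0.00017,0,-0.07],[0,0.0048,-0.00017,0,-0.07],[0,0.0048,-0.00017,0,-0.07],[0,0.0048,-0.00017,0,-0.07],[0,0.0048,-0.00017,0,-0.07],[0,0.0048,-0.00017,0,-0.07],[0,0.0048,-0.00017,0,-0.07],[0,0.0048,-0.00017,0,-0.07],[0,0.0048,-0.00017,0,-0.07],[0,0.0048,-0.00017,0,-0.07],[0,0.0048,-0.00017,0,-0.07],[0,0.0048,-0.00017,0,-0.07],[0,0.0048,-0.00017,0,-0.07],[0,0.0048,-0.00017,0,-0.07],[0,0.0048,-0.00017,0,-0.07],[0,0.0034,-0.0001,0,-0.05],[0,0.002,-0.0001,0,-0.03],[0,0,0,0,0]]}}

```text
time: 6.45
eef_pos: [0.673, 0.0311, 0.0316]
orientation: [1.342, 2.84, 0.001]
force: [0.3, -1.2, 0.6]
gripper_width: 0.006
grasp_force: 0.3
```

```bash
cat >> h.py <<'E'
def ang():
    """world angle of each pot lid about HUB from top and scene; whole-image search"""
    for n in('top','scene'):
        f=grab(n); h=cv2.cvtColor(f["pixels"],cv2.COLOR_RGB2HSV)
        for col in('blue','red','green'):
            m=cv2.inRange(h,*RNG[col])
            for c in cv2.findContours(m,cv2.RETR_EXTERNAL,cv2.CHAIN_APPROX_NONE)[0]:
                if cv2.contourArea(c)<25: continue
                M=cv2.moments(c); p=plane(f,M['m10']/M['m00'],M['m01']/M['m00'],.073); d=p[:2]-HUB
                if .1<np.hypot(*d)<.16: print(n,col,cv2.contourArea(c),p.round(4),'r',np.hypot(*d).round(4),'th',np.degrees(np.arctan2(d[1],d[0])).round(1)%360)
E
python3 -c "
from h import *
st(); ang()"
```

```text
t 6.45 p [0.673  0.0311 0.0316] yaw 129.4 tilt [ 0.001  0.    -1.   ] r,th 0.0679 39.3 F [ 0.3 -1.2  0.6] q [ 0.    0.74  1.68  0.    0.72 -0.69] g 0.01
top red 71.5 [ 0.7241 -0.0963  0.073 ] r 0.1336 th 320.9
scene red 128.0 [ 0.7275 -0.0911  0.073 ] r 0.133 th 323.5
scene green 171.5 [0.5175 0.0657 0.073 ] r 0.129 th 143.0
```

Call:
{"fn": "apply_moves", "kwargs": {"series": [[0,0.0034,-0.0001,0,-0.05],[0,0.0034,-0.0001,0,-0.05],[0,0.0034,-0.0001,0,-0.05],[0,0.002,-0.0001,0,-0.03],[0,0.0014,0,0,-0.02],[0,0.0014,0,0,-0.02],[0,0,0,0,0],[0,0,0,0,0]]}}

```text
time: 7.35
eef_pos: [0.6618, 0.0413, 0.0313]
orientation: [-1.023, -2.97, 0.0]
force: [1.7, -0.6, 1.0]
gripper_width: -0.001
grasp_force: 0.5
```

```bash
python3 -c "
from h import *
st(); ang()"
```

```text
t 7.35 p [0.6618 0.0413 0.0313] yaw 142.0 tilt [-0. -0. -1.] r,th 0.0675 52.2 F [ 1.7 -0.6  1. ] q [ 0.02  0.73  1.7  -0.    0.71 -0.89] g -0.0
top red 28.0 [ 0.74   -0.0768  0.073 ] r 0.136 th 331.5
scene blue 49.0 [ 0.5771 -0.1351  0.073 ] r 0.1305 th 250.6
scene red 182.0 [ 0.741  -0.0627  0.073 ] r 0.1307 th 337.2
scene green 130.0 [0.5039 0.0422 0.073 ] r 0.1286 th 155.1
```

The pots read within about 2° of the target. I'll back off, lift clear and verify.

Call:
{"fn": "apply_moves", "kwargs": {"series": [[0,-0.004,0,0,0],[0,-0.006,0,0,0],[0,0,0,-0.01,0],[0,0,0,-0.03,0],[0,0,0,-0.04,0],[0,0,0,-0.04,0],[0,0,0,-0.04,0],[0,0,0,-0.03,0],[0,0,0,-0.01,0],[0,0,0,0,0]]}}

```text
time: 8.45
eef_pos: [0.6706, 0.0352, 0.2334]
orientation: [1.021, 2.968, 0.002]
force: [-0.2, 0.6, 0.0]
gripper_width: 0.001
grasp_force: 0.0
```

```bash
python3 -c "
from h import *
st(); ang(); grab('top','t3'); f=grab('wrist','w3')"
```

```text
t 8.45 p [0.6706 0.0352 0.2334] yaw 142.0 tilt [ 0.003 -0.    -1.   ] r,th 0.0688 43.2 F [-0.2  0.6  0. ] q [ 0.01  0.51  1.54 -0.    1.09 -0.9 ] g 0.0
top blue 111.5 [ 0.5675 -0.1337  0.073 ] r 0.1327 th 246.4
scene blue 135.5 [ 0.5704 -0.1286  0.073 ] r 0.1269 th 246.7
scene red 155.0 [ 0.7429 -0.0625  0.073 ] r 0.1324 th 337.6
scene green 139.0 [0.5037 0.0426 0.073 ] r 0.1289 th 154.9
```

View pics/w3.png

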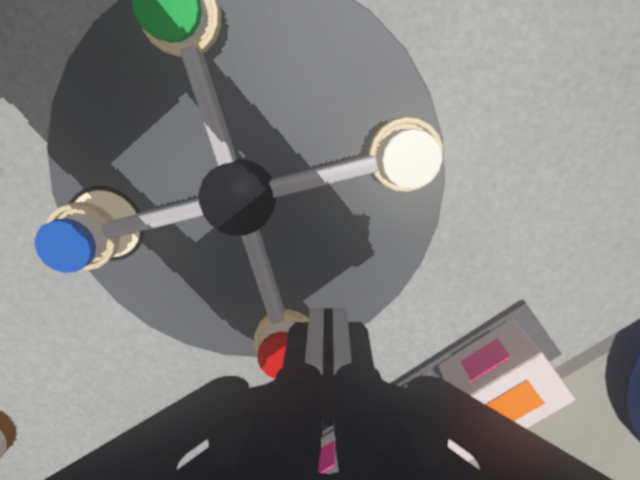

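The blue pot sits at (0.569, -0.131), matching the window at (0.569, -0.131). Wrist image 3 shows it over the frosted window at about (100,220), with all pots upright. Next is the lever: the ball is at (0.486, 0.337, 0.155) and the push is along +x. I turn the tool square and go behind the ball at height.

Call:
{"fn": "apply_moves", "kwargs": {"series": [[0,0,0,0,-0.13],[0,0,0,0,-0.13],[0,0,0,0,-0.13],[0,0,0,0,-0.13],[0,0,0,0,-0.143],[0,0.0154,0.0201,0,0],[0,0.0154,0.0201,0,0],[0,0.0154,0.0201,0,0],[0,0.0154,0.0201,0,0],[0,0.0154,0.0201,0,0],[0,0.0154,0.0201,0,0],[0,0.0154,0.0201,0,0],[0,0.0154,0.0201,0,0],[0,0.0154,0.0201,0,0],[0,0.0154,0.0201,0,0],[0,0.0154,0.0201,0,0],[0,0.0154,0.0201,0,0],[0,0.0154,0.0201,0,0],[0,0.0154,0.0201,0,0],[0,0.0154,0.0201,0,0]]}}

```text
time: 10.65
eef_pos: [0.4376, 0.3371, 0.23]
orientation: [0.0, -3.14, 0.002]
force: [0.5, -0.0, 0.8]
gripper_width: -0.0
grasp_force: 0.0
```

```bash
python3 -c "
from h import *
st([.44,.337,.135]); f=wrist(); cv2.imwrite('pics/w4.png',cv2.cvtColor(f['pixels'],cv2.COLOR_RGB2BGR))
g=grab('scene'); b=blob(g,'red',(435,283),20); print(b)
print(plane(g,*b[0],.153) if b else '')
h=cv2.cvtColor(f['pixels'],cv2.COLOR_RGB2HSV)
for c,z in(('red',.151),('green',.068)):
    for k in cv2.findContours(cv2.inRange(h,*RNG[c]),0,1)[0]:
        if cv2.contourArea(k)>80:
            (x,y),w,_=cv2.minAreaRect(k);print(c,x,y,w,plane(f,x,y,z))"
```

```text
t 10.65 p [0.4376 0.3371 0.23  ] yaw -180.0 tilt [-0.002 -0.001 -1.   ] r,th 0.3941 117.7 F [ 0.5 -0.   0.8] q [ 0.6   0.35  1.82  0.    0.98 -0.97] g -0.0
shift tool [-0.0026  0.0001  0.095 ]
((434.0759075907591, 281.5082508250825), (434.1500549316406, 281.4500427246094), (8.538147926330566, 8.221921920776367), 50.5)
[0.48458899 0.33512239 0.153     ]
red 627.0 267.0 (42.0, 24.0) [0.44352205 0.5034108  0.151     ]
```

View pics/w4.png

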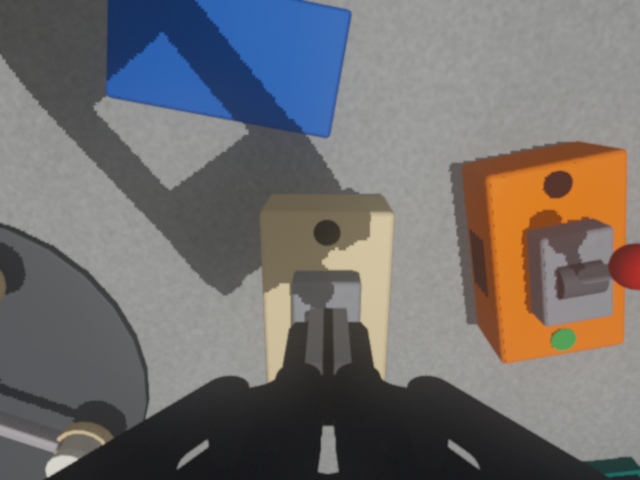

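The cream lamp lies square in line under the fingers, its black dot at (327,232), and the ball is hidden behind the fingers. Descend, then push +x (tool -x).

Call:
{"fn": "apply_moves", "kwargs": {"series": [[0,0,0,0.02,0],[0,0,0,0.025,0],[0,0,0,0.025,0],[0,0,0,0.015,0],[0,0,0,0.01,0],[0,-0.008,0,0,0],[0,-0.01,0,0,0],[0,-0.01,0,0,0],[0,-0.01,0,0,0],[0,-0.01,0,0,0],[0,-0.008,0,0,0],[0,-0.008,0,0,0],[0,-0.006,0,0,0],[0,-0.004,0,0,0],[0,0,0,0,0]]}}

```text
time: 12.25
eef_pos: [0.5133, 0.3367, 0.1362]
orientation: [-0.0, 3.141, 0.0]
force: [0.4, -0.0, 0.0]
gripper_width: 0.001
grasp_force: 0.0
```

```bash
python3 -c "
from h import *
st([.528,.337,.135]); grab('scene','s5')"
```

```text
t 12.25 p [0.5133 0.3367 0.1362] yaw -180.0 tilt [ 0.  0. -1.] r,th 0.3648 107.1 F [ 0.4 -0.   0. ] q [ 0.53  0.54  1.77 -0.    0.83 -1.04] g 0.0
shift tool [-0.0147  0.0003  0.0012]
```

Call:
{"fn": "apply_moves", "kwargs": {"series": [[0,-0.005,0,0,0],[0,-0.004,0,0,0],[0,-0.003,0,0,0],[0,-0.002,0,0,0],[0,0,0,0,0]]}}

```text
time: 12.8
eef_pos: [0.5237, 0.3365, 0.136]
orientation: [-0.0, -3.136, 0.002]
force: [-22.1, 3.2, 10.8]
gripper_width: 0.002
grasp_force: 10.9
```

```bash
python3 -c "
from h import *
st(); f=grab('scene','s6')
p=f['pixels'][220:400,340:560]; cv2.imwrite('pics/s6c.png',cv2.resize(cv2.cvtColor(p,cv2.COLOR_RGB2BGR),None,fx=3,fy=3))
b=blob(f,'red',(410,300),35); print(b,plane(f,*b[0],.152) if b else '')"
```

```text
t 12.8 p [0.5237 0.3365 0.136 ] yaw 180.0 tilt [-0.006 -0.001 -1.   ] r,th 0.3617 105.5 F [-22.1   3.2  10.8] q [ 0.52  0.55  1.74  0.    0.85 -1.05] g 0.0
((415.3333333333333, 300.66666666666663), (415.800048828125, 300.9000244140625), (2.2360680103302, 0.8944271206855774), 0.5) [0.54743507 0.32874526 0.152     ]
```

View pics/s6c.png

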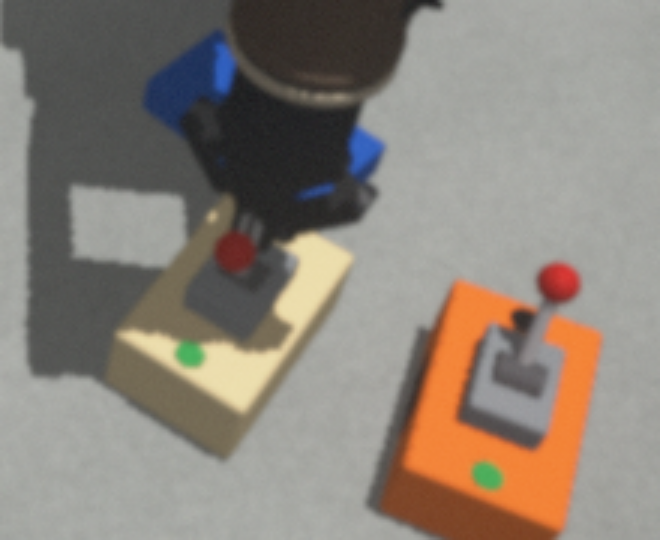

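The ball, at crop (235,250), is leaning toward the green dot, and the 22 N reading means it is at the stop. I'll back off, lift and verify.

Call:
{"fn": "apply_moves", "kwargs": {"series": [[0,0.005,0,0,0],[0,0.01,0,0,0],[0,0.02,0,0,0],[0,0.03,0,0,0],[0,0.02,0,-0.02,0],[0,0,0,-0.04,0],[0,0,0,-0.04,0],[0,-0.01,-0.03,-0.03,0],[0,-0.01,-0.03,0,0],[0,0,-0.03,0,0],[0,0,0,0,0],[0,0,0,0,0]]}}

```text
time: 14.05
eef_pos: [0.4619, 0.2463, 0.2666]
orientation: [0.002, 3.141, 0.001]
force: [-0.6, 0.6, -0.3]
gripper_width: 0.004
grasp_force: 0.0
```

```bash
python3 -c "
from h import *
st(); ang(); f=grab('scene','s7'); t=grab('top','t7')
b=blob(f,'red',(415,303),30);a=blob(t,'red',(208,228),22); print(a,b)
if a and b: print(tri(t,a[0],f,b[0]))"
```

```text
t 14.05 p [0.4619 0.2463 0.2666] yaw 179.9 tilt [ 0.001  0.    -1.   ] r,th 0.3031 121.5 F [-0.6  0.6 -0.3] q [ 0.43  0.27  1.84  0.    1.03 -1.14] g 0.0
top blue 144.0 [ 0.5671 -0.13    0.073 ] r 0.1295 th 245.7
top red 131.0 [ 0.7387 -0.064   0.073 ] r 0.1292 th 336.3
top green 143.5 [0.5007 0.0409 0.073 ] r 0.131 th 156.2
scene blue 131.5 [ 0.5698 -0.1288  0.073 ] r 0.1273 th 246.6
scene red 184.5 [ 0.7406 -0.0629  0.073 ] r 0.1305 th 337.0
scene green 143.5 [0.5042 0.0415 0.073 ] r 0.128 th 155.3
None ((418.25555555555553, 302.58611111111105), (418.5, 302.5), (9.0, 9.0), 60.0)
```

View pics/s7.png

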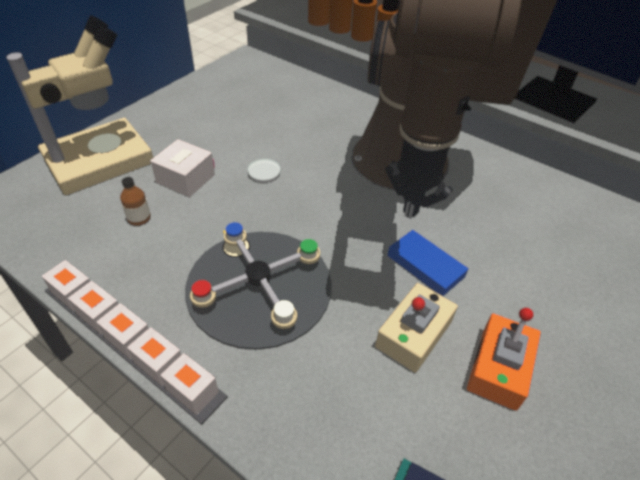

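The blue pot at (234,230) is over the window and the lever ball is at (418,303), toward the green dot. The robot is clear of everything.

```bash
python3 -c "
from h import *
f=grab('scene'); b=blob(f,'red',(418,303),20); p=plane(f,*b[0],.151); print(p)
if p[0]>.545: print(ticket.finish_job())"
```

```text
[0.54706972 0.33532487 0.151     ]
the job is handed in; nothing more can be done
None
```

Both steps are done and the job is handed in: the blue pot is centred over the frosted window to within about 3 mm, and the lamp lever was pushed to its stop at the green dot (ball position reads about 0.9 rad).

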